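Dish under the magnifier lamp

TASK

Get the silver star ready for inspection: first press the open blue flip cap of the paste vial fully shut so that the paste does not dry out, then slide the terracotta dish, with the star lying in it, along the table without lifting it until it is centred under the lens of the magnifier lamp, and last push the red lever over to switch the lamp on. The lamp head hangs low over the spot, so slant the tool to get under its rim and do not bump the lamp; leave the other caps shut and everything else where it stands.

Things in the scene. Friction and masses are not known exactly. Their poses are not given: they have to be found in the camera images.
- dish: round terracotta drying dish, 110 mm outer diameter, 30 mm high, straight outer wall, rim wall 5 mm thick, inner floor 8 mm up; 0.4 kg or so; stands loose on the table; origin at the centre of its underside
- star: small loose silver star, about 33 mm across and 6 mm thick, lying on the dish's floor; origin at the centre of its underside
- lamp: the magnifier lamp, fixed; its origin is the point on the table exactly below the centre of the lens, where the dish has to go. Its x axis points to the lamp's post, which stands 150 mm from the origin along +x (post 18 mm thick, 143 mm high, on a round foot of 96 mm diameter, 18 mm high; a thin bar joins ring and post at lens height)
- lens_underside (a point): centre of the lamp's ring on its underside, 112 mm above the table; the white ring round the lens has an outer diameter of 138 mm and is 22 mm high (112 to 134 mm above the table)
- switch (a joint): red-knobbed toggle lever of the lamp switch: 0 leaning fully to the box's -x side (off), 1.0 rad leaning fully to its +x side (on); it stays where it is left
- switch_tip (a point): centre of the red ball (26 mm diameter) at the lever's end, 50 mm from its pivot, about 66 to 72 mm above the table; its axes turn with the lever, and its y axis is the lever's hinge line, level
- switch_base: white switch box 70 x 50 x 25 mm, fixed; origin at the centre of its underside; the lever's pivot is 22 mm above the origin and the lever swings in the box's x-z plane, on is towards +x
- rack: fixed grey rack, 50 x 185 x 40 mm, long side along its y axis, holding three white vials in a row 55 mm apart along y; origin at the centre of its underside
- cap_blue (a joint): hinge angle of the blue flip cap: 0 shut, grows as it opens, up to 2.0 rad (1.57 = standing upright); stiff hinge, stays where left; starts flipped open, standing up or leaning back
- mouth_blue (a point): centre of the mouth of the vial with the blue cap, 66 mm above the table (vial 28 mm diameter, fixed in the rack); the shut cap's top is 6 mm higher; its -x axis points from the hinge across the mouth
- hinge_blue (a point): hinge of the blue cap at the vial's rim, 16 mm from the mouth's centre on its +x side, 66 mm above the table; hinge line along y. The cap is a disc of 31 mm diameter and 6 mm thick with a small tab
- lip_blue (a point): end of the tab of the blue cap, 38 mm from the hinge
- cap_white (a joint): hinge angle of the white flip cap: 0 shut, grows as it opens, up to 2.0 rad (1.57 = standing upright); stiff hinge, stays where left; starts shut
- mouth_white (a point): centre of the mouth of the vial with the white cap, 66 mm above the table (vial 28 mm diameter, fixed in the rack); the shut cap's top is 6 mm higher; its -x axis points from the hinge across the mouth
- cap_green (a joint): hinge angle of the green flip cap: 0 shut, grows as it opens, up to 2.0 rad (1.57 = standing upright); stiff hinge, stays where left; starts shut
- mouth_green (a point): centre of the mouth of the vial with the green cap, 66 mm above the table (vial 28 mm diameter, fixed in the rack); the shut cap's top is 6 mm higher; its -x axis points from the hinge across the mouth
- bench_block: black rubber bench block, 90 x 90 x 28 mm, loose bystander; origin at the centre of its underside
- balm_pot: small amber pot with a white lid, 40 mm diameter, 26 mm high, loose bystander; origin at the centre of its underside
- spray: yellow bottle, 38 mm diameter, 130 mm high, loose bystander; origin at the centre of its underside
- water: clear bottle, 34 mm diameter, 100 mm high, loose bystander; origin at the centre of its underside
- cutter: steel ring cutter, 36 mm diameter, 18 mm high, loose bystander; origin at the centre of its underside
- brush: brush, about 160 mm long, lying along its x axis, loose bystander; origin within its length, on its underside

How it is judged:
On the way, in this order (a step that is already met when the one before it is completed fails the run):
1. the blue cap is shut (value of joint cap_blue below 0.12 rad), for 0.2 s.
2. the dish stands centred under the lens (horizontal distance between dish and lamp below 0.015 m and linear speed of dish below 0.02 m/s), for 0.2 s.
3. the lamp switch is on (value of joint switch above 0.8 rad), for 0.2 s.
At the end, for the whole second after the job is handed in: All three caps are shut (within 0.12 rad); the dish stands flat and at rest on the table with its centre within 15 mm of the point below the lens centre; the star lies in the dish; the switch lever is over to the on side (more than 0.8 rad) (all of step 2 and value of joint each of cap_blue, cap_white, cap_green below 0.12 rad and angle between dish's own z axis and vertical below 0.06 rad and height (world z) of dish below 0.005 m and horizontal distance between star and dish below 0.05 m and z of star in the frame of dish below 0.02 m and value of joint switch above 0.8 rad); the robot touches nothing.
It fails at once if the dish is lifted off the table (more than 12 mm) or tipped (more than 0.25 rad) (height (world z) of dish above 0.012 m or angle between dish's own z axis and vertical above 0.25 rad).
It fails at once if the lamp is bumped by the robot (more than 8 N) (contact force between lamp and the arm above 8 N or contact force between lamp and the fingers above 8 N).
It fails at once if a white or green cap is flipped open (more than 0.4 rad) (value of joint any of cap_white, cap_green above 0.4 rad).
It fails at once if a bystander is moved by more than 30 mm (distance of any of bench_block, balm_pot, spray, water, cutter, brush from where it was at the start of the episode above 0.03 m).
It also fails if it takes over 66 s, if anything falls off the work surface, if the arm or the gripper's body presses on something with over 40 N, if the wrist force passes 120 N, or if a joint passes its speed limit or range.

ROBOT

A 7-joint arm with a two-finger parallel gripper is mounted at the origin on the work surface. World frame = base frame: x ahead of the robot, y to its left, z up, the work surface at z = 0. Lengths are in m, angles in rad, forces in N, time in s.
With the tool pointing down it reaches from about 0.425 to 0.875 m from the base axis. Payload 4.7 kg.
Tool frame: the origin (TCP) lies midway between the tips of the shut fingers; the grasp point (between the pads) lies 19 mm behind it; z points along the fingers, y is the line along which they close (so a half turn about z gives the same grasp; the last joint's range is limited). The gripper opens to 87 mm and grips with 3 to 60 N. Pads are 19 mm wide; open, the fingers measure 117 mm over their backs; the gripper's body (75 mm by 190 mm) begins 51 mm behind the grasp point.
Start: joints at [-1.287, 0.321, -0.07, 1.45, 0.023, 1.371, -0.057], TCP at [0.173, 0.626, 0.223] pointing down, gripper open.
Joint ranges: [-2.86, 2.86], [-0.3, 2.09], [-1.38, 1.24], [0.06, 2.45], [-1.56, 4.7], [0.09, 2.05], [-2.69, 2.69]. Speed limits (rad/s): [2.57, 2.57, 3.14, 3.14, 3.14, 3.14, 3.14].

INTERFACE

Orientations are given as a rotation vector (axis times angle).
In Python, from bench import ctrl gives the robot as it stands. The module is installed in compiled form; this text tells all that it offers.
- The arm moves only by the tool carry_out, never from a script. Its argument "steps" is a list of rows, each a list of 7 numbers: the turn, a rotation vector about the world's x, y, z in degrees, then the shift along the world's x, y, z in cm, then the opening, from 0 (shut) to 1 (fully open). A call has 1 to 12 rows; each row is the pose to reach, as a shift and turn from the pose commanded when the call began; what a row does not reach only later rows make up. A row lasts 1/10 s, in which the tool goes at most 50 mm and 8.59 degrees, less where a joint would pass 70% of its speed; a pose out of reach is approached as far as the arm can. A call with a gripper value outside its range is refused whole. The fingers move at their own pace and stop on an object; "squeeze" is the grip in N (left out, the last holds). Time passes only in rows, so rows that repeat a pose let the fingers close. It gives the time, the measured TCP pose, the force, the opening and the grip force at its end, in the units of the state.
- ctrl.get_state(): the state, without advancing time (a new reading comes with each control period).
- ctrl.get_image(name): name is "scene" or "top" or "wrist"; returns a dict with "pixels" (420x560x3 uint8, red, green, blue), "camera_matrix" (3x3 intrinsics, pixels), "cam_to_world" (4x4, takes a point from camera to world coordinates); the wrist camera has in their place "T_tool_cam" (4x4, takes a point from camera to tool coordinates, whose origin is the TCP and whose axes are the flange's). Camera axes: x right, y down, z forward; pixel columns grow to the right and rows downward; lengths in m; the calibration is good to about 2 mm. A picture is of the moment at which its call begins: read the wrist's pose just before it. There is no depth.
- ctrl.close_job(): hands the job in; it is judged then, once.
The state is a dict: "time": time; "joint_positions": joint angles; "qd": joint speeds; "joint_torque": joint torques, N m; "position": TCP position; "tool_rot": TCP orientation; "ft_force": force on the tool from outside, world axes, zero at the start; "torque": the same for the moment, N m; "grip_width": opening from 0.0 (shut) to 1.0 (fully open); "grip_force": force on a finger pad.
Only numpy, scipy, OpenCV 4.12 (cv2) and the standard library are available. Lean on these libraries where they do the work, as an engineer would, in place of code of your own. Each camera call takes 0.05 s, during which the arm holds its last target. There are 200 camera calls.

## Working session

There is one attempt and no reset: what is moved stays moved. The work goes in short steps, Python scripts to look and compute and a tool call to move; the robot and the scene stay as the last step left them, time stands still between calls to the robot, and variables do not carry over. Pictures are saved under pics/ and viewed, at most 13 in all, crops included, and the job is handed in when it is done.

Besides the shell and the picture viewer there is one more tool, called after "Call:" by a JSON object that holds its "fn" and its "kwargs", one argument or row to a line. carry_out: Moves the arm, as the interface text tells. Its arguments: {"type":"object","properties":{"steps":{"type":"array","items":{"type":"array","items":{"type":"number"}}},"squeeze":{"type":"number"}},"required":["steps"]}

```bash
mkdir -p pics
cat > h.py <<'E'
import numpy as np, cv2
from scipy.spatial.transform import Rotation as R
from bench import ctrl
def grab(name, fn=None):
    s=ctrl.get_state(); im=ctrl.get_image(name)
    p=np.array(im["pixels"]); K=np.array(im["camera_matrix"])
    if "cam_to_world" in im: T=np.array(im["cam_to_world"])
    else:
        W=np.eye(4); W[:3,:3]=R.from_rotvec(s["tool_rot"]).as_matrix(); W[:3,3]=s["position"]
        T=W@np.array(im["T_tool_cam"])
    if fn: cv2.imwrite("pics/"+fn,p[:,:,::-1])
    return p,K,T
def ray(K,T,uv):
    d=T[:3,:3]@np.linalg.inv(K)@np.array([uv[0],uv[1],1.]); return T[:3,3],d/np.linalg.norm(d)
def onz(K,T,uv,z):
    o,d=ray(K,T,uv); return o+d*(z-o[2])/d[2]
def tri(rays):
    A=sum(np.eye(3)-np.outer(d,d) for o,d in rays); b=sum((np.eye(3)-np.outer(d,d))@o for o,d in rays)
    return np.linalg.solve(A,b)
def proj(K,T,P):
    c=np.linalg.inv(T)@np.append(P,1); q=K@c[:3]; return q[:2]/q[2]
E
python3 - <<'E'
from h import *
np.set_printoptions(precision=3,suppress=True)
for n in ("scene","top"):
    p,K,T=grab(n,n+"0.png"); print(n,K.tolist(),T.round(3).tolist())
    np.savez("pics/"+n+"0.npz",p=p,K=K,T=T)
s=ctrl.get_state(); print(s["tool_rot"],s["position"],s["time"],s["ft_force"])
E
```

```text
scene [[421.01485905953035, 0.0, 281.2610746705351], [0.0, 421.01485905953035, 207.6630612384657], [0.0, 0.0, 1.0]] [[-0.403, 0.664, -0.63, 1.169], [0.915, 0.289, -0.28, 0.246], [-0.004, -0.689, -0.724, 0.788], [0.0, 0.0, 0.0, 1.0]]
top [[461.7129311434455, 0.0, 285.6035330340858], [0.0, 461.7129311434455, 207.41158900911358], [0.0, 0.0, 1.0]] [[-0.007, -0.989, 0.15, 0.415], [-1.0, 0.009, 0.01, -0.012], [-0.012, -0.15, -0.989, 1.127], [0.0, 0.0, 0.0, 1.0]]
[-0.422 -3.113  0.003] [0.173 0.626 0.222] 0.1 [-0.045  0.214 -0.077]
```

View pics/scene0.png

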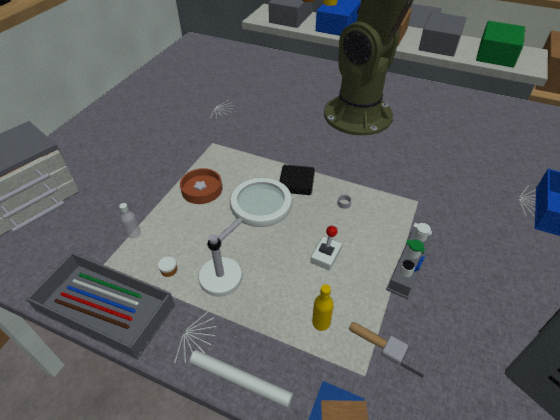

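View pics/top0.png

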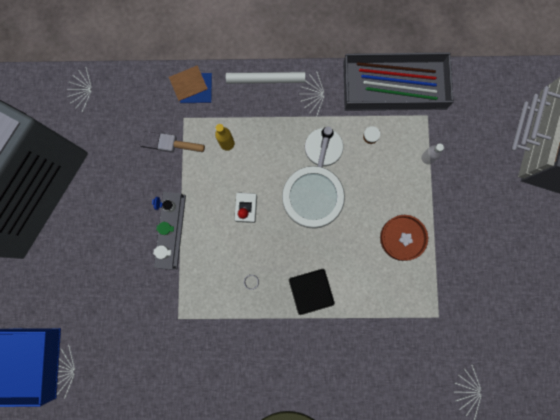

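The scene view shows the dish with the star at (201,186), the lamp ring at (261,201), the red knob at (332,231), and the rack on the right with the dark blue-cap vial mouth at (409,268). In the top view the dish is at (404,238), the lens at (314,197), the lamp foot at (324,146), the knob at (243,213), and the blue cap at (157,203) beside its mouth at (167,205). The hinge is on the +y side of the mouth.

```bash
cat > m.py <<'E'
from h import *
np.set_printoptions(precision=4,suppress=True)
D={n:np.load(f"pics/{n}0.npz") for n in("scene","top")}
def mask(n,f,roi):
    p=D[n]["p"].astype(int); m=f(p[...,0],p[...,1],p[...,2]); z=np.zeros(m.shape,np.uint8)
    x0,y0,x1,y1=roi; z[y0:y1,x0:x1]=m[y0:y1,x0:x1]; return z*255
def big(m,hull=True):
    c=max(cv2.findContours(m,cv2.RETR_EXTERNAL,cv2.CHAIN_APPROX_NONE)[0],key=cv2.contourArea)
    return cv2.convexHull(c)[:,0].astype(float) if hull else c[:,0].astype(float)
def circ(P):
    A=np.c_[2*P[:,:2],np.ones(len(P))]; s=np.linalg.lstsq(A,(P[:,:2]**2).sum(1),rcond=None)[0]
    return s[:2],np.sqrt(s[2]+s[:2]@s[:2])
def onp(n,P,z): return np.array([onz(D[n]["K"],D[n]["T"],q,z) for q in P])
def R_(n,q): return ray(D[n]["K"],D[n]["T"],q)
red=lambda r,g,b:(r>110)&(g<40)&(b<45)
terra=lambda r,g,b:(r>70)&(r>1.6*g)&(r>1.6*b)
blue=lambda r,g,b:(b>60)&(b>1.6*r)&(b>1.5*g)
green=lambda r,g,b:(g>60)&(g>1.6*r)&(g>1.4*b)
star=lambda r,g,b:(b>110)&(r>110)
white=lambda r,g,b:(r>185)&(g>185)&(b>180)
def cen(m):
    M=cv2.moments(m,True); return np.array([M["m10"]/M["m00"],M["m01"]/M["m00"]]),M["m00"]
roi=dict(red=dict(scene=(315,215,350,245),top=(225,195,262,228)),terra=dict(scene=(170,160,230,210),top=(370,205,440,270)),
 blue=dict(scene=(395,225,440,300),top=(145,190,180,216)),green=dict(scene=(395,225,440,300),top=(145,210,185,242)))
for nm,f in(("red",red),("blue",blue),("green",green)):
    c={n:cen(mask(n,f,roi[nm][n])) for n in D}
    P=tri([R_(n,c[n][0]) for n in D]); print(nm,{n:(c[n][0].round(1),c[n][1]) for n in D},P,[np.linalg.norm(proj(D[n]["K"],D[n]["T"],P)-c[n][0]).round(1) for n in D])
for n in D:
    h=big(mask(n,terra,roi["terra"][n])); P=onp(n,h,.03); print("dish",n,circ(P))
    e=cv2.fitEllipse(h.astype(np.float32)); print(e)
    sr=roi["terra"][n]; c=cen(mask(n,star,(sr[0]+15,sr[1]+10,sr[2]-15,sr[3]-10)));print("star",c,onp(n,[c[0]],.012))
for n,r in(("scene",(225,170,298,230)),("top",(275,160,352,235))):
    m=mask(n,white,r); cv2.imwrite(f"pics/ring_{n}.png",m)
E
python3 m.py
python3 - <<'E'
import cv2,numpy as np
a=cv2.imread("pics/scene0.png");b=cv2.imread("pics/top0.png")
f=lambda i,x,y,w,h:cv2.resize(i[y:y+h,x:x+w],(400,300),interpolation=cv2.INTER_CUBIC)
cv2.imwrite("pics/z1.png",np.vstack([np.hstack([f(a,380,210,80,60+30),f(b,140,185,100,90)]),np.hstack([f(a,180,160,120,90),f(b,275,120,160,120)])]))
E
```

```text
red {'scene': (array([332.1, 230.4]), 61.0), 'top': (array([241.5, 212.6]), 39.0)} [0.5645 0.1013 0.071 ] [np.float64(0.0), np.float64(0.0)]
blue {'scene': (array([419.1, 263.5]), 66.0), 'top': (array([156.2, 202.8]), 78.0)} [0.5873 0.2963 0.0824] [np.float64(0.1), np.float64(0.1)]
green {'scene': (array([415.8, 244.9]), 166.0), 'top': (array([164.3, 228. ]), 153.0)} [0.5301 0.2802 0.0695] [np.float64(0.2), np.float64(0.2)]
dish scene (array([ 0.5204, -0.274 ]), np.float64(0.061320829588995505))
((200.65579223632812, 185.7720947265625), (34.58758544921875, 42.11790466308594), 81.83182525634766)
star (array([199.0132, 183.2895]), 76.0) [[ 0.5001 -0.2939  0.012 ]]
dish top (array([ 0.5079, -0.2808]), np.float64(0.05373920555322198))
((403.99365234375, 237.3258819580078), (44.35264587402344, 46.22829055786133), 98.29148864746094)
star (array([406.1054, 235.6531]), 294.0) [[ 0.5132 -0.2905  0.012 ]]
```

View pics/z1.png

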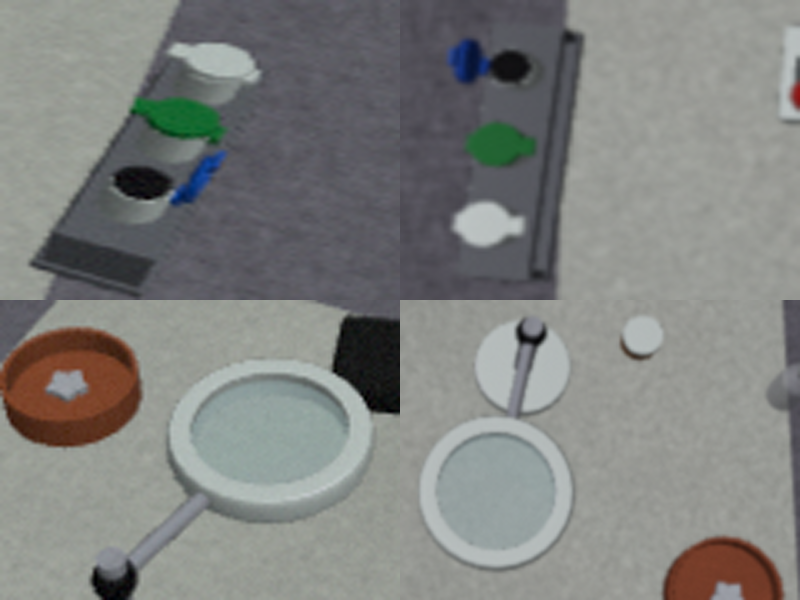

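The crops show the shut caps' tabs pointing to -y. The blue cap is open and leans back past vertical, towards +y. The dish's inner floor and the star are visible, and the lamp bar runs from the ring to the post.

```bash
cat > m2.py <<'E'
from m import *
print("----")
p=D["top"]["p"]; print("ring/mat px",p[197,284:290].tolist(),p[197,340:346].tolist(),p[250,230],p[270,400],p[197,310]); p=D["scene"]["p"];print(p[201,230:238].tolist(),p[260,280])
b=lambda r,g,bb:(r+g+bb<60)
for n,r in(("scene",(400,258,418,280)),("top",(162,198,175,212))):
    c=cen(mask(n,b,r)); print("mouth",n,c,onp(n,[c[0]],.064))
c={n:cen(mask(n,b,r))[0] for n,r in(("scene",(400,258,418,280)),("top",(162,198,175,212)))}
print(tri([R_(n,c[n]) for n in D]))
ringf=lambda r,g,bb:(bb>=r-4)&(r+g+bb>430)
for n,r,q in(("scene",(225,170,298,222),(261,201)),("top",(275,160,352,235),(314,197))):
    m=mask(n,ringf,r); print(cen(m))
    h=big(m); 
    if n=="top": print("ring top out",circ(onp(n,h,.134)),circ(onp(n,h,.112)))
    else:
        for z in(.134,.112): print("ring scene",z,circ(onp(n,h[h[:,1]<200] if z>.12 else h[h[:,1]>215],z)))
for n,r in(("scene",(200,232,226,252)),("top",(320,122,336,140))):
    cc=cen(mask(n,lambda r,g,bb:(r+g+bb<110),r)); c[n]=cc[0]; print("ball",n,cc)
print(tri([R_(n,c[n]) for n in D]))
h=big(mask("scene",terra,roi["terra"]["scene"])); hh=h[h[:,1]<183]; print("dish sc upper",circ(onp("scene",hh,.03)),len(hh))
# switch box, white top
m=mask("top",lambda r,g,bb:(r>200)&(bb>195),(230,185,265,228)); print("box",cen(m),cv2.minAreaRect(big(m).astype(np.float32)))
print(onp("top",cv2.boxPoints(cv2.minAreaRect(big(m).astype(np.float32))),.025))
for nm,f,r in(("block",lambda r,g,bb:(r+g+bb<70),(280,260,345,325)),("yellow",lambda r,g,bb:(r>100)&(bb<60),(210,115,240,155))):
    m=mask("top",f,r); print(nm,cen(m),onp("top",[cen(m)[0]],.028 if nm=="block" else .13),onp("top",cv2.boxPoints(cv2.minAreaRect(big(m).astype(np.float32))),.028)[:,:2].tolist())
# blue lip (extreme) 
for n in D:
    bb=big(mask(n,blue,roi["blue"][n])); print(n,"blue hull",bb.tolist())
E
python3 m2.py | sed '1,/----/d'
```

```text
ring/mat px [[182, 189, 189], [182, 189, 188], [182, 188, 187], [181, 187, 187], [174, 180, 180], [153, 160, 160]] [[180, 187, 186], [180, 186, 185], [177, 184, 183], [159, 166, 165], [126, 130, 128], [141, 143, 139]] [155 156 151] [153 155 149] [151 163 162]
[[120, 126, 123], [170, 177, 174], [175, 183, 179], [175, 186, 182], [178, 188, 185], [177, 185, 182], [171, 181, 179], [152, 166, 166]] [151 153 148]
mouth scene (array([407.9286, 264.7381]), 42.0) [[0.5848 0.2766 0.064 ]]
mouth top (array([167.0222, 204.4222]), 45.0) [[0.5862 0.2765 0.064 ]]
[0.586  0.2763 0.0653]
(array([257.8659, 197.0179]), 2849.0)
ring scene 0.134 (array([ 0.5891, -0.086 ]), np.float64(0.10263282989795576))
ring scene 0.112 (array([ 0.5775, -0.0646]), np.float64(0.09817703504983119))
(array([312.6802, 197.2227]), 5263.0)
ring top out (array([ 0.5906, -0.0613]), np.float64(0.11653799631938115)) (array([ 0.5945, -0.0624]), np.float64(0.11911967237704951))
ball scene (array([213.8356, 245.4795]), 73.0)
ball top (array([326.5714, 134.8571]), 28.0)
[ 0.7354 -0.0964  0.1144]
dish sc upper (array([ 0.5101, -0.2818]), np.float64(0.053063693567111006)) 11Traceback (most recent call last):
  File "m2.py", line 21, in <module>
    m=mask("top",lambda r,g,bb:(r>200)&(bb>195),(230,185,265,228)); print("box",cen(m),cv2.minAreaRect(big(m).astype(np.float32)))
                                                                                ~~~^^^
  File "m.py", line 22, in cen
    M=cv2.moments(m,True); return np.array([M["m10"]/M["m00"],M["m01"]/M["m00"]]),M["m00"]
                                            ~~~~~~~~^~~~~~~~~
ZeroDivisionError: float division by zero
```

```bash
sed -i 's/ringf=.*/ringf=lambda r,g,bb:(g>=r+4)\&(r>158)/; s/(r>200)&(bb>195)/(r>162)\&(bb>r+1)/' m2.py; python3 m2.py | sed '1,/----/d' | tail -n +5
```

```text
[0.586  0.2763 0.0653]
(array([260.5182, 199.5353]), 822.0)
ring scene 0.134 (array([ 0.5905, -0.0612]), np.float64(0.0657306636926403))
ring scene 0.112 (array([ 0.5733, -0.0679]), np.float64(0.06700773978964653))
(array([312.839 , 195.1735]), 1118.0)
ring top out (array([ 0.5915, -0.0606]), np.float64(0.06596554226970315)) (array([ 0.5954, -0.0617]), np.float64(0.06742688248909634))
ball scene (array([213.8356, 245.4795]), 73.0)
ball top (array([326.5714, 134.8571]), 28.0)
[ 0.7354 -0.0964  0.1144]
dish sc upper (array([ 0.5101, -0.2818]), np.float64(0.053063693567111006)) 11
box (array([245.1706, 204.1638]), 293.0) ((244.63037109375, 206.41439819335938), (19.274890899658203, 27.072175979614258), 3.5763344764709473)
[[0.5547 0.1238 0.025 ]
 [0.6208 0.1203 0.025 ]
 [0.6175 0.0735 0.025 ]
 [0.5514 0.0774 0.025 ]]
block (array([311.2267, 291.2764]), 1288.0) [[ 0.3831 -0.059   0.028 ]] [[0.41211635664933277, -0.007224248148382763], [0.4349427548830531, -0.08783523143323149], [0.3540724715410678, -0.11021979320737978], [0.3316943276607548, -0.03046978292630255]]
yellow (array([219.4574, 132.8617]), 94.0) [[0.7372 0.1458 0.13  ]] [[0.790366380842044, 0.17080652568692214], [0.7901783851839361, 0.15342232668300948], [0.7491602546068198, 0.1528690106533624], [0.749339755366709, 0.17015954001786568]]
scene blue hull [[424.0, 257.0], [423.0, 260.0], [419.0, 268.0], [417.0, 270.0], [415.0, 271.0], [414.0, 270.0], [414.0, 269.0], [416.0, 265.0], [420.0, 258.0], [421.0, 257.0], [424.0, 255.0]]
top blue hull [[159.0, 199.0], [157.0, 209.0], [155.0, 209.0], [154.0, 208.0], [152.0, 204.0], [152.0, 200.0], [155.0, 197.0], [158.0, 197.0], [159.0, 198.0]]
```

Call:
{"fn": "carry_out", "kwargs": {
  "steps": [
    [0,0,-9,5,-5,3,0],
    [0,0,-17,9,-9,6,0],
    [0,0,-26,13,-13,8,0],
    [0,0,-34,17,-17,8,0],
    [0,0,-43,20,-20,8,0],
    [0,0,-51,23,-22,8,0],
    [0,0,-60,27,-23,8,0],
    [0,0,-68,31,-24,8,0],
    [0,0,-77,35,-25,8,0],
    [0,0,-80,39,-25.5,6,0],
    [0,0,-80,41.4,-26,4,0],
    [0,0,-80,41.4,-26,2,0]
  ]
}}

```text
time: 1.3
position: [0.5911, 0.3628, 0.2401]
tool_rot: [2.329, 2.104, -0.003]
ft_force: [-0.2, -0.6, -0.5]
grip_width: 0.029
grip_force: 0.0
```

Run:
```python
from h import *
np.set_printoptions(precision=4,suppress=True)
p,K,T=grab("wrist","w1.png"); s=ctrl.get_state(); print(s["position"],T)
b=p.astype(int); m=((b[...,2]>60)&(b[...,2]>1.6*b[...,0])&(b[...,2]>1.5*b[...,1])).astype(np.uint8)
n,l,st,c=cv2.connectedComponentsWithStats(m); 
for i in range(1,n):
    if st[i,4]>30: print(st[i],c[i],onz(K,T,c[i],.082))
print(proj(K,T,[.586,.2763,.066]),proj(K,T,[.5875,.292,.066]))
```

```text
[0.5876 0.3634 0.2361] [[ 0.9949 -0.0967 -0.0271  0.5985]
 [-0.1005 -0.9553 -0.2782  0.439 ]
 [ 0.001   0.2795 -0.9601  0.4027]
 [ 0.      0.      0.      1.    ]]
[   0    0   33   70 1605] [11.7813 38.8604] [0.3472 0.5458 0.082 ]
[462 225  44  46 779] [474.9037 255.1694] [0.8228 0.2633 0.082 ]
[275 242   5  14  70] [277.  248.5] [0.5849 0.2963 0.082 ]
[279.4169 257.5845] [279.3833 246.1655]
```

View pics/w1.png

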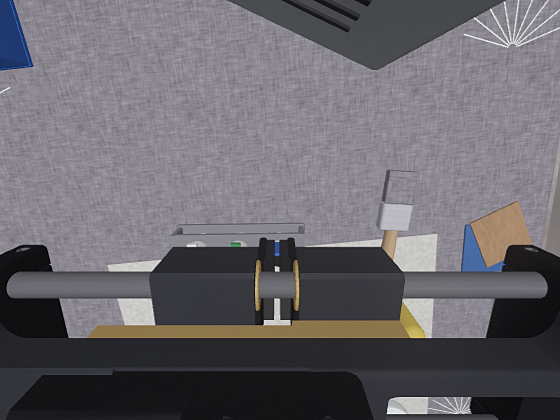

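Call:
{"fn": "carry_out", "kwargs": {
  "steps": [
    [0,0,0,0,0,-5,0],
    [0,0,0,0,-1,-10,0],
    [0,0,0,0,-2,-14,0],
    [0,0,0,0,-2.5,-15.3,0],
    [0,0,0,0,-2.5,-15.3,0],
    [0,0,0,0,-2.5,-15.3,0]
  ]
}}

```text
time: 1.95
position: [0.5884, 0.3429, 0.0921]
tool_rot: [2.324, 2.114, 0.006]
ft_force: [0.4, 0.3, 0.6]
grip_width: 0.005
grip_force: 0.0
```

Call:
{"fn": "carry_out", "kwargs": {
  "steps": [
    [0,0,0,0,-1.5,0,0],
    [0,0,0,0,-3,0,0],
    [0,0,0,0,-4,0,0],
    [0,0,0,0,-5,0,0],
    [0,0,0,0,-6,0,0],
    [0,0,0,0,-7,0,0],
    [0,0,0,0,-7,0,0]
  ]
}}

```text
time: 2.65
position: [0.5877, 0.2687, 0.0896]
tool_rot: [2.327, 2.109, -0.002]
ft_force: [-0.5, 0.3, 0.4]
grip_width: 0.005
grip_force: 0.1
```

Call:
{"fn": "carry_out", "kwargs": {
  "steps": [
    [0,0,0,0,0,-0.5,0],
    [0,0,0,0,0,-1.0,0],
    [0,0,0,0,0,-1.4,0],
    [0,0,0,0,0,-1.7,0],
    [0,0,0,0,0,-1.8,0],
    [0,0,0,0,0,-1.8,0]
  ]
}}

```text
time: 3.25
position: [0.5868, 0.2718, 0.0724]
tool_rot: [-2.324, -2.113, 0.001]
ft_force: [-3.0, -1.8, 7.4]
grip_width: 0.004
grip_force: 3.6
```

Call:
{"fn": "carry_out", "kwargs": {
  "steps": [
    [0,0,0,0,0,-0.3,0],
    [0,0,0,0,0,-0.6,0],
    [0,0,0,0,0,-0.6,0],
    [0,0,0,0,0,-0.6,0]
  ]
}}

```text
time: 3.65
position: [0.587, 0.2719, 0.072]
tool_rot: [-2.323, -2.112, -0.001]
ft_force: [-14.0, -5.4, 34.8]
grip_width: 0.005
grip_force: 17.0
```

Call:
{"fn": "carry_out", "kwargs": {
  "steps": [
    [0,0,0,0,0,4,0],
    [0,0,0,0,0,9,0],
    [0,0,0,0,0,14,0],
    [0,0,0,-5,-5,16,0],
    [0,0,0,-10,-10,18,0]
  ]
}}

```text
time: 4.15
position: [0.5195, 0.2039, 0.2342]
tool_rot: [2.322, 2.114, 0.003]
ft_force: [-0.2, -0.3, 0.8]
grip_width: -0.0
grip_force: 0.0
```

Run:
```python
from h import *
p,K,T=grab("top"); q,K2,T2=grab("scene")
f=lambda i,x,y,w,h:cv2.resize(i[y:y+h,x:x+w,::-1],(400,300),interpolation=cv2.INTER_CUBIC)
cv2.imwrite("pics/z2.png",np.hstack([f(q,380,210,80,90),f(p,140,185,100,90)]))
```

```text
(no output)
```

View pics/z2.png

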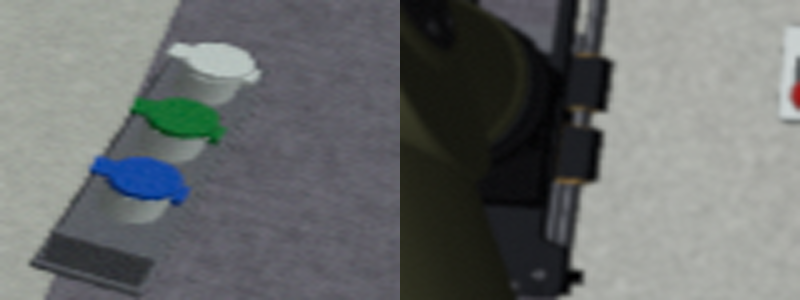

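The blue cap is flat and looks the same as the green and white ones, so it is shut. Next I go over to the dish side.

Call:
{"fn": "carry_out", "kwargs": {
  "steps": [
    [0,0,-4,0,-5,3,0.57],
    [0,0,-8,0,-10,6,0.57],
    [0,0,-12,0,-15,8,0.57],
    [0,0,-15,0,-20,8,0.57],
    [0,0,-15,-1,-25,8,0.57],
    [0,0,-15,-1,-30,8,0.57],
    [0,0,-15,-1,-35,8,0.57],
    [0,0,-15,-1,-40,8,0.57],
    [0,0,-15,-1,-45,8,0.57],
    [0,0,-15,-1,-50,8,0.57],
    [0,0,-15,-1,-54,8,0.57],
    [0,0,-15,-1,-57,8,0.57]
  ]
}}

```text
time: 5.45
position: [0.5093, -0.3692, 0.3122]
tool_rot: [2.58, 1.79, -0.002]
ft_force: [-0.1, 0.3, 0.3]
grip_width: 0.569
grip_force: 0.0
```

Run:
```python
from h import *
np.set_printoptions(precision=4,suppress=True)
p,K,T=grab("wrist","w2.png"); s=ctrl.get_state(); print(s["position"],s["tool_rot"],s["joint_positions"],s["grip_width"]); print(R.from_rotvec(s["tool_rot"]).as_matrix())
b=p.astype(int); m=((b[...,0]>70)&(b[...,0]>1.6*b[...,1])&(b[...,0]>1.6*b[...,2])).astype(np.uint8)
n,l,st,c=cv2.connectedComponentsWithStats(m)
for i in range(1,n):
    if st[i,4]>100: print(st[i],c[i],onz(K,T,c[i],.03))
print(proj(K,T,[.509,-.281,.03]))
```

```text
[ 0.5064 -0.3761  0.3114] [ 2.5847  1.7781 -0.0106] [-0.0827  0.3305  0.8885  1.3872 -0.2472  1.5394  0.42  ] 0.570967613947266
[[ 0.3575  0.9339 -0.0031]
 [ 0.9339 -0.3575 -0.0074]
 [-0.008  -0.0003 -1.    ]]
[532   0  15  89 644] [538.7376  42.7484] [ 0.911  -0.3218  0.03  ]
[255.7162 120.5563]
```

View pics/w2.png

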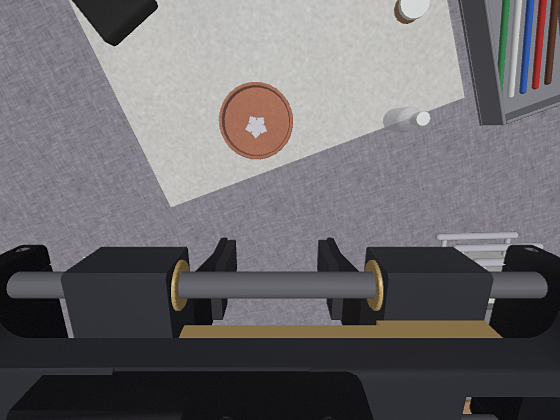

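The wrist view shows the dish with its star at (256,120), which is within a pixel of where my measured dish position projects. Now I tilt the tool, still at height.

Call:
{"fn": "carry_out", "kwargs": {
  "steps": [
    [7,-2.6,0,0,0,0,0.57],
    [14.1,-5.2,0,0,0,0,0.57],
    [21.1,-7.9,0,-0.5,0,0,0.57],
    [28.1,-10.5,0,-1,0,-2,0.57],
    [35.2,-13.1,0,-2,0.5,-4,0.57],
    [42.2,-15.7,0,-2.7,0.5,-6,0.57],
    [42.2,-15.7,0,-2.7,0.5,-8,0.57],
    [42.2,-15.7,0,-2.7,0.5,-8,0.57]
  ]
}}

```text
time: 6.3
position: [0.4821, -0.3607, 0.2287]
tool_rot: [-2.1, -1.453, -0.865]
ft_force: [0.6, 0.4, 0.0]
grip_width: 0.573
grip_force: 0.0
```

Run:
```python
from h import *
np.set_printoptions(precision=4,suppress=True)
p,K,T=grab("scene","s3.png"); s=ctrl.get_state(); print(s["position"],s["tool_rot"],s["joint_positions"],s["grip_width"]); print(R.from_rotvec(s["tool_rot"]).as_matrix())
```

```text
[ 0.4834 -0.3602  0.2318] [-2.0985 -1.4591 -0.8672] [ 0.483   0.6121  0.7104  1.3885 -0.9076  1.8937  0.8484] 0.5711933712396444
[[ 0.2471  0.9377  0.244 ]
 [ 0.6626 -0.3473  0.6636]
 [ 0.707  -0.0023 -0.7072]]
```

View pics/s3.png

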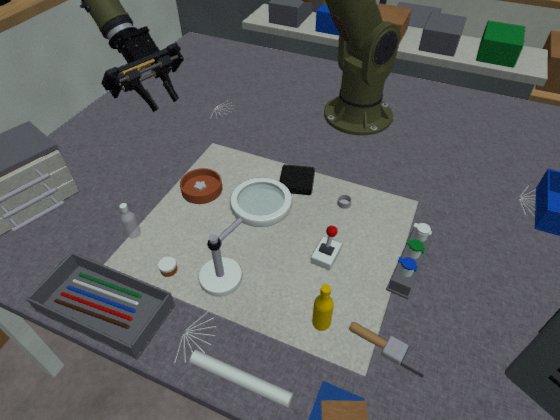

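The scene view shows the tool slanted as planned at the upper left, (150,80). The dish at (201,186) hasn't moved and the blue cap is shut. I go down behind the dish.

Call:
{"fn": "carry_out", "kwargs": {
  "steps": [
    [0,0,0,0,0,-5,0.57],
    [0,0,0,0,0,-10,0.57],
    [0,0,0,0,0,-15,0.57],
    [0,0,0,-0.3,0,-18,0.57],
    [0,0,0,-0.4,0,-20.5,0.57],
    [0,0,0,-0.4,0,-21.5,0.57],
    [0,0,0,-0.4,0,-21.5,0.57],
    [0,0,0,-0.4,0,-21.5,0.57]
  ]
}}

```text
time: 7.15
position: [0.4801, -0.3617, 0.0201]
tool_rot: [-2.1, -1.464, -0.871]
ft_force: [0.5, -0.5, 0.3]
grip_width: 0.57
grip_force: 0.0
```

Call:
{"fn": "carry_out", "kwargs": {
  "steps": [
    [0,0,0,0.35,0.94,-0.2,0.57],
    [0,0,0,0.69,1.88,-0.4,0.57],
    [0,0,0,1.04,2.81,-0.4,0.57],
    [0,0,0,1.38,3.75,-0.4,0.57],
    [0,0,0,1.73,4.69,-0.4,0.57],
    [0,0,0,2.07,5.63,-0.4,0.57],
    [0,0,0,2.42,6.57,-0.4,0.57],
    [0,0,0,2.76,7.5,-0.4,0.57],
    [0,0,0,3.11,8.44,-0.4,0.57],
    [0,0,0,3.46,9.38,-0.4,0.57],
    [0,0,0,3.8,10.32,-0.4,0.57],
    [0,0,0,3.8,10.32,-0.4,0.57]
  ]
}}

```text
time: 8.35
position: [0.5171, -0.2556, 0.0139]
tool_rot: [-2.096, -1.459, -0.871]
ft_force: [1.2, 0.3, -0.9]
grip_width: 0.572
grip_force: 0.1
```

```bash
cat > d.py <<'E'
from h import *
import m
np.set_printoptions(precision=4,suppress=True)
print("----")
s=ctrl.get_state(); print(s["position"],s["joint_positions"],s["ft_force"],s["grip_width"])
u=np.array([.349,.937,0])
for n,roi in(("top",(280,150,440,270)),("scene",(170,150,330,260)),("wrist",None)):
    p,K,T=grab(n,f"d_{n}.png"); b=p.astype(int)
    mk=((b[...,0]>70)&(b[...,0]>1.35*b[...,1])&(b[...,0]>1.35*b[...,2])).astype(np.uint8)*255
    if roi:
        z=np.zeros_like(mk); x0,y0,x1,y1=roi; z[y0:y1,x0:x1]=mk[y0:y1,x0:x1]; mk=z
    h=m.big(mk); P=np.array([onz(K,T,q,.03) for q in h]); print(n,m.circ(P),cv2.contourArea(h.astype(np.float32)))
E
python3 d.py | sed '1,/----/d'
```

```text
[ 0.5171 -0.2556  0.0139] [ 0.3625  0.7368  0.6121  1.692  -1.0169  1.5305  1.0278] [ 1.2422  0.3236 -0.904 ] 0.5722181381382215
top (array([ 0.5355, -0.2039]), np.float64(0.0544523805503164)) 1614.5
scene (array([ 0.5453, -0.1941]), np.float64(0.0633929002889823)) 1071.5
wrist (array([ 0.5346, -0.208 ]), np.float64(0.05644534436348755)) 19607.0
```

Call:
{"fn": "carry_out", "kwargs": {
  "steps": [
    [0,0,0,0.36,0.93,0,0.57],
    [0,0,0,0.72,1.86,0,0.57],
    [0,0,0,1.09,2.8,0,0.57],
    [0,0,0,1.45,3.73,0,0.57],
    [0,0,0,1.81,4.66,0,0.57],
    [0,0,0,2.17,5.59,0,0.57],
    [0,0,0,2.53,6.52,0,0.57],
    [0,0,0,2.9,7.46,0,0.57],
    [0,0,0,3.26,8.39,0,0.57],
    [0,0,0,3.62,9.32,0,0.57],
    [0,0,0,3.8,9.79,0,0.57],
    [0,0,0,3.8,9.79,0,0.57]
  ]
}}

```text
time: 9.7
position: [0.5547, -0.1589, 0.0142]
tool_rot: [-2.098, -1.459, -0.871]
ft_force: [-1.0, -0.6, -0.7]
grip_width: 0.573
grip_force: 0.0
```

```bash
python3 d.py | sed '1,/----/d'; python3 -c "
import cv2,numpy as np
a=cv2.imread('pics/d_scene.png')[90:270,130:370];b=cv2.imread('pics/d_wrist.png')
cv2.imwrite('pics/z3.png',np.hstack([cv2.resize(a,(400,300)),cv2.resize(b,(400,300))]))"
```

```text
[ 0.5547 -0.1589  0.0142] [ 0.2133  0.6545  0.5762  1.8062 -1.0689  1.4105  0.9489] [-0.9914 -0.5961 -0.7112] 0.5726530983395546
top (array([ 0.5733, -0.1074]), np.float64(0.05434724266209902)) 758.0
scene (array([ 0.6058, -0.0838]), np.float64(0.04011477353963103)) 513.0
wrist (array([ 0.5724, -0.1107]), np.float64(0.05650591413421619)) 19585.0
```

View pics/z3.png

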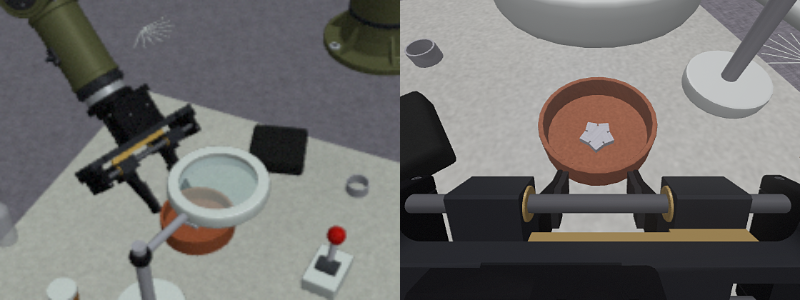

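The crops show the dish, with the star in it, partly under the ring. The fingers straddle it evenly and there is clear space below and behind the ring. I finish the push slowly.

Call:
{"fn": "carry_out", "kwargs": {
  "steps": [
    [0,0,0,0.32,0.85,0,0.57],
    [0,0,0,0.64,1.7,0,0.57],
    [0,0,0,0.96,2.55,0,0.57],
    [0,0,0,1.28,3.4,0,0.57],
    [0,0,0,1.5,4.0,0,0.57],
    [0,0,0,1.65,4.4,0,0.57],
    [0,0,0,1.75,4.7,0,0.57],
    [0,0,0,1.8,4.8,0,0.57],
    [0,0,0,1.8,4.8,0,0.57],
    [0,0,0,1.8,4.8,0,0.57]
  ]
}}

```text
time: 10.85
position: [0.5722, -0.1124, 0.0138]
tool_rot: [-2.1, -1.458, -0.87]
ft_force: [-0.5, -0.7, -0.0]
grip_width: 0.571
grip_force: 0.5
```

```bash
python3 d.py | sed '1,/----/d'
python3 - <<'E'
from h import *
p,K,T=grab("wrist"); print(proj(K,T,[.591,-.061,.112]),[proj(K,T,[.591+.069*np.cos(a),-.061+.069*np.sin(a),.112]).round().tolist() for a in np.radians([220,250,280,310])])
cv2.imwrite("pics/z4.png",p[:,:,::-1])
E
```

```text
[ 0.5722 -0.1124  0.0138] [ 0.1434  0.6222  0.5542  1.8472 -1.0981  1.3501  0.9058] [-0.5292 -0.7247 -0.0414] 0.570859584933835
[276.50720454  44.38547734] [[165.0, 162.0], [278.0, 186.0], [390.0, 160.0], [448.0, 102.0]]Traceback (most recent call last):
  File "d.py", line 12, in <module>
    h=m.big(mk); P=np.array([onz(K,T,q,.03) for q in h]); print(n,m.circ(P),cv2.contourArea(h.astype(np.float32)))
  File "m.py", line 8, in big
    c=max(cv2.findContours(m,cv2.RETR_EXTERNAL,cv2.CHAIN_APPROX_NONE)[0],key=cv2.contourArea)
ValueError: max() iterable argument is empty
```

View pics/z4.png

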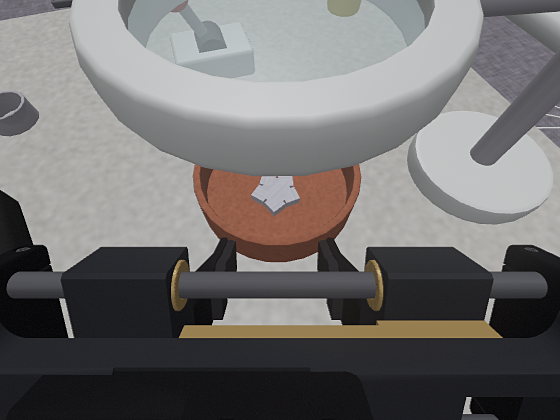

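The wrist view shows the dish under the ring, with the star at (276,193). The ring is laterally centred on column 277, in line with the dish. I nudge it 2 mm further and back straight out.

Call:
{"fn": "carry_out", "kwargs": {
  "steps": [
    [0,0,0,0.04,0.1,0,0.57],
    [0,0,0,0.08,0.2,0,0.57],
    [0,0,0,0.08,0.2,0,0.57],
    [0,0,0,0,0,0,0.57],
    [0,0,0,-0.7,-1.9,0,0.57],
    [0,0,0,-1.7,-4.7,0,0.57],
    [0,0,0,-2.8,-7.5,0,0.57],
    [0,0,0,-4.2,-11.3,2,0.57],
    [0,0,0,-5.2,-14,6,0.57],
    [0,0,0,-5.2,-14,11,0.57],
    [0,0,0,-5.2,-14,16,0.57],
    [0,0,0,-5.2,-14,21,0.57]
  ]
}}

```text
time: 12.15
position: [0.5191, -0.254, 0.2256]
tool_rot: [-2.102, -1.456, -0.87]
ft_force: [0.5, 0.1, 0.5]
grip_width: 0.567
grip_force: 0.0
```

Run:
```python
from h import *
np.set_printoptions(precision=4,suppress=True)
s=ctrl.get_state(); print(s["position"],s["joint_positions"])
t,Kt,Tt=grab("top","t5.png"); q,Ks,Ts=grab("scene","s5.png")
def ring(K,T,c,r,z): return np.array([proj(K,T,[c[0]+r*np.cos(a),c[1]+r*np.sin(a),z]) for a in np.linspace(0,2*np.pi,60)])
# overlay: dish rim (red) at target, ring outer (green)
out=[]
for p,K,T,(x0,y0,w,h) in((t,Kt,Tt,(270,150,90,90)),(q,Ks,Ts,(215,160,100,80))):
    im=cv2.resize(p[y0:y0+h,x0:x0+w,::-1].copy(),(400,400),interpolation=cv2.INTER_CUBIC); sc=np.array([400/w,400/h])
    f=lambda P:((P-[x0,y0]+.5)*sc*8).round().astype(np.int32)
    cv2.polylines(im,[f(ring(K,T,[.591,-.061],.055,.03))],True,(0,0,255),1,cv2.LINE_AA,3)
    cv2.polylines(im,[f(ring(K,T,[.591,-.061],.069,.125))],True,(0,200,0),1,cv2.LINE_AA,3)
    out.append(im)
cv2.imwrite("pics/z5.png",np.hstack(out))
```

```text
[ 0.5191 -0.254   0.2256] [ 0.2903  0.4708  0.7013  1.5822 -0.9026  1.7424  0.7531]
```

View pics/z5.png

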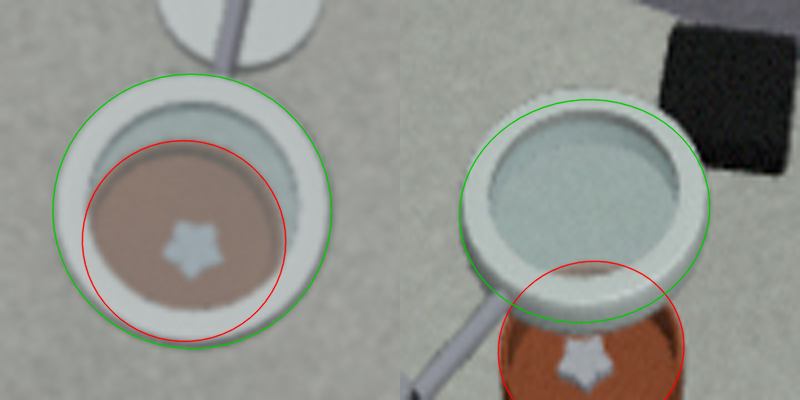

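The overlay has the ring on the green circle and the dish rim within about 4 mm of the target circle, with the star inside, so the dish is centred. Now I untilt, move over to the lever and close the fingers.

Call:
{"fn": "carry_out", "kwargs": {
  "steps": [
    [-7,2.6,0,-1,0,4,0],
    [-14.1,5.2,0,-2,2,7,0],
    [-21.1,7.9,0,-3,6,8,0],
    [-28.1,10.5,0,-3,10,8,0],
    [-35.2,13.1,0,-3,15,8,0],
    [-42.2,15.7,0,-3,20,8,0],
    [-42.2,15.7,0,-2,24.5,8,0],
    [-42.2,15.7,0,-1,29,8,0],
    [-42.2,15.7,0,0,33,8,0],
    [-42.2,15.7,0,0.6,35.5,7,0],
    [-42.2,15.7,0,0.6,35.5,7,0]
  ]
}}

```text
time: 13.35
position: [0.5254, 0.1064, 0.2915]
tool_rot: [-2.573, -1.799, 0.006]
ft_force: [-0.2, 0.6, -0.3]
grip_width: 0.006
grip_force: 0.0
```

Call:
{"fn": "carry_out", "kwargs": {
  "steps": [
    [0,0,8,0,0,-3,0],
    [0,0,16,0,0,-8,0],
    [0,0,17,0,0,-12,0],
    [0,0,17,0,0,-15,0],
    [0,0,17,0,0,-15,0],
    [0,0,17,0,0,-15,0]
  ]
}}

```text
time: 13.95
position: [0.5265, 0.101, 0.1444]
tool_rot: [2.289, 2.151, -0.001]
ft_force: [0.5, 1.1, 0.6]
grip_width: 0.006
grip_force: 0.0
```

Run:
```python
from h import *
np.set_printoptions(precision=4,suppress=True)
p,K,T=grab("wrist"); s=ctrl.get_state(); print(s["position"],s["joint_positions"],s["grip_width"],s["ft_force"]); print(R.from_rotvec(s["tool_rot"]).as_matrix())
```

```text
[0.5275 0.1016 0.1456] [-0.5299  0.1321  0.3141  1.8445 -0.044   1.1696 -0.2632] 0.004068140264254068 [0.5774 0.3775 1.4309]
[[ 0.0619  0.9981  0.0022]
 [ 0.9981 -0.0619  0.0002]
 [ 0.0004  0.0021 -1.    ]]
```

Call:
{"fn": "carry_out", "kwargs": {
  "steps": [
    [0,0,0,-0.5,0,-4,0],
    [0,0,0,-0.5,0,-7,0],
    [0,0,0,-0.5,0,-8.5,0],
    [0,0,0,-0.5,0,-8.5,0],
    [0,0,0,-0.5,0,-8.5,0]
  ]
}}

```text
time: 14.5
position: [0.523, 0.1027, 0.0609]
tool_rot: [2.287, 2.152, 0.005]
ft_force: [0.3, -0.7, 1.3]
grip_width: 0.002
grip_force: 0.0
```

Call:
{"fn": "carry_out", "kwargs": {
  "steps": [
    [0,0,0,1,0,0,0],
    [0,0,0,2,-0.1,0,0],
    [0,0,0,3,-0.1,0,0],
    [0,0,0,4,-0.2,0,0],
    [0,0,0,5,-0.2,0,0],
    [0,0,0,5.7,-0.3,0,0],
    [0,0,0,6,-0.3,0,0],
    [0,0,0,6,-0.3,0,0]
  ]
}}

```text
time: 15.3
position: [0.5819, 0.0993, 0.0586]
tool_rot: [2.287, 2.153, 0.0]
ft_force: [-0.6, -0.6, 0.9]
grip_width: -0.0
grip_force: 0.0
```

Call:
{"fn": "carry_out", "kwargs": {
  "steps": [
    [0,0,0,0.4,0,0,0],
    [0,0,0,0.8,0,0,0],
    [0,0,0,0.8,0,0,0]
  ]
}}

```text
time: 15.6
position: [0.5877, 0.0994, 0.0583]
tool_rot: [-2.286, -2.152, 0.005]
ft_force: [-5.5, -0.4, 1.1]
grip_width: 0.004
grip_force: 2.3
```

Contact against the lever, with force building. I press a little more, then retreat and measure the ball.

Call:
{"fn": "carry_out", "kwargs": {
  "steps": [
    [0,0,0,0.4,0,0,0],
    [0,0,0,0.4,0,0,0],
    [0,0,0,-1,0,0,0],
    [0,0,0,-5,0,1,0],
    [0,0,0,-7,0,6,0],
    [0,0,0,-8,2,11,0],
    [0,0,0,-8,6,15,0],
    [0,0,0,-8,11,17,0],
    [0,0,0,-8,16,17,0],
    [0,0,0,-8,20,17,0],
    [0,0,0,-8,20,17,0]
  ]
}}

```text
time: 16.7
position: [0.5073, 0.3086, 0.2293]
tool_rot: [-2.274, -2.163, -0.007]
ft_force: [-1.0, 0.0, 0.5]
grip_width: 0.002
grip_force: 0.0
```

Run:
```python
from h import *
np.set_printoptions(precision=4,suppress=True)
s=ctrl.get_state(); print(s["position"],s["ft_force"])
rs=[]
for n,(x0,y0,x1,y1) in(("scene",(300,205,370,260)),("top",(215,170,275,235))):
    p,K,T=grab(n,f"f_{n}.png"); b=p.astype(int); m=np.zeros(b.shape[:2],np.uint8)
    m[y0:y1,x0:x1]=((b[...,0]>110)&(b[...,1]<40)&(b[...,2]<45))[y0:y1,x0:x1]; M=cv2.moments(m,True); c=(M["m10"]/M["m00"],M["m01"]/M["m00"]); print(n,c,M["m00"]); rs.append(ray(K,T,c))
print(tri(rs))
```

```text
[0.5073 0.3086 0.2293] [-1.0088  0.0491  0.4561]
scene (324.1969696969697, 245.04545454545453) 66.0
top (242.9047619047619, 193.23809523809524) 42.0
[0.6101 0.0987 0.0698]
```

View pics/f_scene.png

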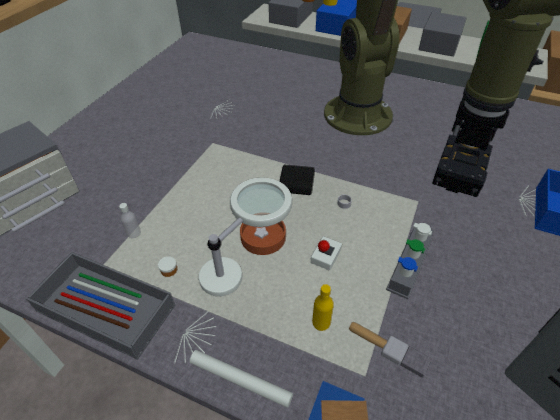

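The final view shows all the caps shut, the dish and star under the lens at (263,234), the lever over at (324,245), and the other objects where they stood. The ball moved 45.6 mm, which is about 0.95 rad, so the lamp is on.

```bash
python3 -c "
from bench import ctrl
print(ctrl.close_job())"
```

```text
the job is handed in; nothing more can be done
None
```

I handed the job in after about 17 s of the 66 s: the blue cap is shut, the dish with the star is within about 4 mm of the lens centre, and the lever is over to on (about 0.95 rad by camera). I saw no lamp contact or moved bystanders, and the hand-in returned no verdict.

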